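# Feed a hole-saw plug through the spring flap of the offcut box

## Robot

A 6-joint arm with a two-finger parallel gripper is mounted at the origin on the work surface. World frame = base frame: x ahead of the robot, y to its left, z up, the work surface at z = 0. Lengths are in m, angles in rad, forces in N, time in s.
With the tool pointing down it reaches from about 0.25 to 0.725 m from the base axis. Payload 4 kg.
Tool frame: the origin (TCP) lies on the centre line of the jaws, within the pads' length; the fingertips stand 17 mm ahead of it and the grasp point (between the pads) lies 2 mm behind it; z points along the fingers, y is the line along which they close (so a half turn about z gives the same grasp; the last joint's range is limited). The gripper opens to 85 mm and grips with 20 to 120 N. Pads are 22 mm wide; open, the fingers measure 114 mm over their backs; the gripper's body (76 mm by 85 mm) begins 54 mm behind the grasp point. The pads swing forward as they close: fully open they stand 13 mm farther back than shut.
Start: joints at [0, 0.241, 0.005, 1.335, 0, 1.571], TCP at [0.5, -0, 0.248] pointing down, gripper open.
Joint ranges: [-2.72, 2.72], [-1.05, 1.87], [-1.09, 1.28], [-1.99, 2.15], [-1.42, 1.44], [-3.14, 3.14]. Speed limits (rad/s): [2.79, 2.79, 3.14, 3.14, 3.14, 3.14].

## Interface

Orientations are given as a unit quaternion [x, y, z, w].
In Python, from workcell import bot, camera, get_calibration gives the robot as it stands.
- The arm moves only by the tool apply_moves, never from a script. Its argument "steps" is a list of rows, each a list of 3 entries, a list of its own where there are three numbers: the shift along the tool's x, y, z as a fraction of full scale, then the turn, a rotation vector about the tool's x, y, z as a fraction of full scale, then the opening, from 0 (shut) to 1 (fully open). A call has exactly 8 rows; each row shifts and turns the commanded pose from where the row before left it, along the tool's axes as they then stand; what a row does not reach is not made up. Full scale, the value 1, is 20 cm for a shift and pi rad for a turn. A row lasts 1/12 s, in which the tool goes at most 41.7 mm and 7.16 degrees, less where a joint would pass 70% of its speed; a pose out of reach is approached as far as the arm can. A call with a number of a shift or a turn outside -1 to 1 is refused whole. A call with a gripper value outside its range is refused whole. The fingers move at their own pace and stop on an object; the grip force is fixed at half the most. Time passes only in rows, so rows that do not move let the fingers close, or fill a call up. It gives the time, the measured TCP pose, the force, the opening and the grip force at its end, in the units of the state.
- bot.get_obs(): the state, without advancing time (a new reading comes with each control period).
- camera(name): name is "scene" or "side" or "wrist"; returns (picture, depth): 420x560x3 uint8, red, green, blue; 420x560 float32, m along the optical axis (not along the pixel's ray), 0 where there is no reading.
- get_calibration(name): a dict with "fov_y" (degrees; the focal length in pixels is half the picture's height over the tangent of half this angle, whatever the lens; pixels are square), "cx", "cy" (the principal point, pixels), "rvec" (rotation vector, rad) and "tvec" (3), from world to camera coordinates, as OpenCV has them. Camera axes: x right, y down, z forward; pixel columns grow to the right and rows downward; lengths in m; the calibration is good to about 2 mm. The wrist camera is an equidistant fisheye: a pixel r from the principal point sees the ray r / f radians off the axis. A picture is of the moment at which its call begins: read the wrist's pose just before it. get_calibration takes no time and is no camera call; for the wrist camera it gives the pose at the moment of the call.
- bot.job_done(): hands the job in; it is judged then, once.
The state is a dict: "clock": time; "joint_pos": joint angles; "joint_vel": joint speeds; "tau": joint torques, N m; "eef_pos": TCP position; "tool_rot": TCP orientation; "ft_force": force on the tool from outside, world axes, zero at the start; "ft_torque": the same for the moment, N m; "grip_width": finger opening in m; "grasp_force": force on a finger pad.
Only numpy, scipy, OpenCV 4.12 (cv2) and the standard library are available. Lean on these libraries where they do the work, as an engineer would, in place of code of your own. Each camera call takes 0.05 s, during which the arm holds its last target. There are 200 camera calls.

## Task

Feed the round cedar plug into the offcut box: with one finger press the self-closing metal flap down and keep it open while the other finger pushes the plug across the ledge and over the edge, so that it drops inside, then let the flap spring shut. Only push the plug, never pick it up, squeeze it or shove it onto the shut flap, and leave the rectangular cleat on the ledge and the glass knob beside the box where they are.

Things in the scene. Friction and masses are not known exactly. Their poses are not given: they have to be found in the camera images.
- offcut_box: Fixed hollow plywood box, 240 (x) x 220 (y) x 150 mm high; origin on the bench, z up, -x side towards the robot. Own frame, mm: x -110 to 130, y -110 to 110. Flat top at z 150: hinge rail x -110 to -87; opening with flap x -87 to 20, y -95 to 95; flush ledge 12 thick x 20 to 130, hollow below it too. Inner floor z 12. Far (+x) side open from z 70 up to the ledge. Only plug and cleat stand on top.
- ledge_edge (a point): Middle of the ledge's straight edge at the opening, on the top face: (20, 0, 150) mm in the box's frame. The edge runs along the box's y; the ledge lies on the +x side of it, the flap on the -x side.
- flap (a joint): Sheet-metal flap 105 (box x) x 186 (y) x 4 mm, hinged along its robot-side edge (axis along box y at x -86, z 148). 0 = shut, flush with the ledge; grows as its free edge beside the ledge swings down into the box, stop at 1.1 rad. A spring shuts it (0.1 N m shut, plus 0.15 N m per rad): 1 to 5 N presses it open, the plug's weight does not.
- flap_edge (a point): Middle of the flap's free edge, on its upper face; drops as the flap opens.
- plug_center (a point): Centre of the plug: loose cedar disc, 30 mm diameter, 18 mm thick, small dark mark in the middle of its top, about 30 g. Lies flat on the ledge (centre 9 mm above it), centre 20 to 38 mm behind the edge and about 45 mm to one side of the box's middle; the cleat lies on the other side.
- cleat_center (a point): Centre of the cleat, a loose rectangular cedar block 26 x 44 x 22 mm high (44 mm along the box's y, give or take a small turn), lying on the ledge beside the plug. It must stay there.
- glass_knob: Loose green glass drawer knob, 38 mm in diameter and 43 mm high, standing on the bench beside the box; origin in the middle of its foot.
- plug: The plug again; origin in the centre of its underside.
Not all that is in view belongs to the job. Leave any turquoise or yellow look-alike of the plug alone.

How it is judged:
By the outcome, as a careful person would: the job done as asked, in the order asked, and still so for the second after the job is handed in, with the robot touching nothing.
It also fails if it takes over 35 s, if anything falls off the work surface, if the arm or the gripper's body presses on something with over 40 N, if the wrist force passes 120 N, or if a joint passes its speed limit or range.

## Working session

There is one attempt and no reset: what is moved stays moved. The work goes in short steps, Python scripts to look and compute and a tool call to move; the robot and the scene stay as the last step left them, time stands still between calls to the robot, and variables do not carry over. Pictures are saved under pics/ and viewed, at most 10 in all, crops included, and the job is handed in when it is done.

Besides the shell and the picture viewer there is one more tool, called after "Emit:" by a JSON object that holds its "fn" and its "kwargs". apply_moves: Moves the arm, as the interface text tells. Its arguments: {"type":"object","properties":{"steps":{"type":"array"}},"required":["steps"]}

```bash
mkdir -p pics; cat > h.py <<'E'
import numpy as np, cv2
from workcell import bot, camera, get_calibration
def K(c,shape=(420,560)):
    f=shape[0]/2/np.tan(np.radians(c["fov_y"])/2); return f
def ray(name,u,v):
    c=get_calibration(name); f=K(c); R=cv2.Rodrigues(np.array(c["rvec"],float))[0]; t=np.array(c["tvec"],float)
    x=(u-c["cx"]); y=(v-c["cy"])
    if name=="wrist":
        r=np.hypot(x,y)+1e-9; a=r/f; d=np.array([x/r*np.sin(a),y/r*np.sin(a),np.cos(a)])
    else: d=np.array([x/f,y/f,1.])
    return -R.T@t, R.T@d
def onz(name,u,v,z):
    o,d=ray(name,u,v); return o+d*(z-o[2])/d[2]
def proj(name,P):
    c=get_calibration(name); f=K(c); R=cv2.Rodrigues(np.array(c["rvec"],float))[0]
    p=R@np.array(P,float)+np.array(c["tvec"],float)
    if name=="wrist":
        r=np.hypot(p[0],p[1]); a=np.arctan2(r,p[2]); return np.array([c["cx"]+f*a*p[0]/r,c["cy"]+f*a*p[1]/r])
    return np.array([c["cx"]+f*p[0]/p[2],c["cy"]+f*p[1]/p[2]])
E
python3 - <<'E'
from h import *
ims=[]
for n in ("scene","side","wrist"):
    p,d=camera(n); np.savez(f"{n}0.npz",p=p,d=d); cv2.imwrite(f"pics/{n}0.png",p[:,:,::-1])
    print(n,{k:np.round(v,3) for k,v in get_calibration(n).items()}, ray(n,280,210)[0].round(3))
o=bot.get_obs(); print(o)
E
```

```text
scene {'fov_y': np.float64(51.272), 'cx': np.float64(274.933), 'cy': np.float64(210.312), 'rvec': array([ 0.681,  2.463, -1.317]), 'tvec': array([ 0.474, -0.053,  1.102])} [0.904 0.56  0.558]
side {'fov_y': np.float64(42.137), 'cx': np.float64(280.965), 'cy': np.float64(202.52), 'rvec': array([ 2.096, -0.355,  0.175]), 'tvec': array([-0.518,  0.215,  0.931])} [ 0.283 -0.815  0.66 ]
wrist {'fov_y': np.float64(65.706), 'cx': np.float64(280.645), 'cy': np.float64(207.995), 'rvec': array([-2.817e+00,  1.000e-03,  0.000e+00]), 'tvec': array([-0.499, -0.041,  0.379])} [0.499 0.081 0.372]
{'clock': 0.15, 'joint_pos': array([-1.80969363e-05,  2.41227525e-01,  4.02903271e-03,  1.33520223e+00,
       -1.07176995e-05,  1.57082265e+00]), 'joint_vel': array([ 8.94314144e-04, -1.41179750e-03,  3.65763540e-03, -1.32489713e-03,
       -5.82686585e-05, -2.00290417e-03]), 'tau': array([-1.62746033e-03, -3.72633219e+01,  2.52638429e+01,  1.23480460e-02,
       -1.30651040e-05,  1.49362950e-05]), 'eef_pos': array([ 4.99544974e-01, -1.21108545e-05,  2.47621862e-01]), 'tool_rot': array([ 7.07122255e-01,  7.07090852e-01, -5.71029664e-04, -5.63446443e-04]), 'ft_force': array([-0.38839205,  0.59410735, -0.02968864]), 'ft_torque': array([ 0.00119248,  0.01681364, -0.02285666]), 'grasp_force': 0.0, 'grip_width': 0.08556070190710346}
```

View pics/scene0.png

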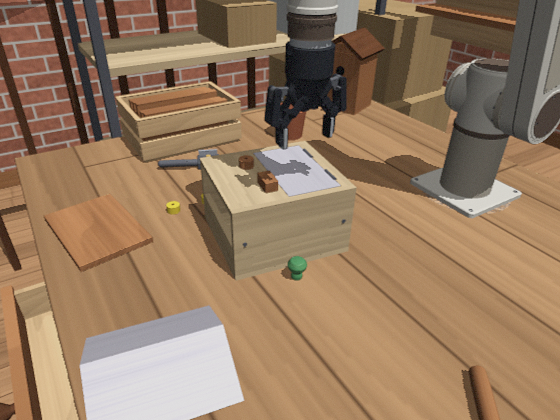

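View pics/wrist0.png

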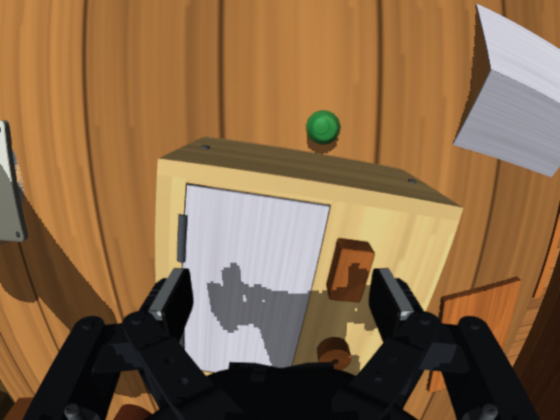

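View pics/side0.png

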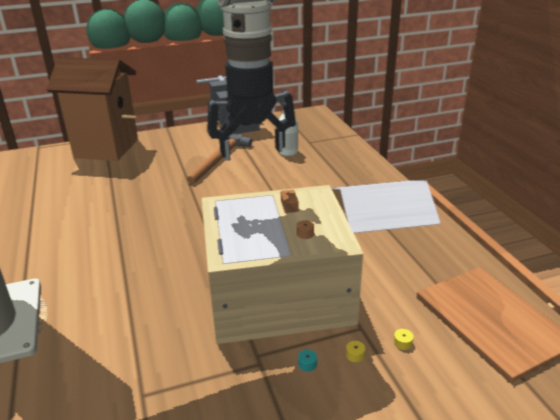

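The views show the box, pale flap on the robot side, plug (side ~305,229; scene ~246,161), cleat (side ~289,201) and green knob (scene ~297,266) on the +y side. Next I take the 3D positions from depth.

```bash
cat >> h.py <<'E'
def cloud(name,p,d):
    c=get_calibration(name); f=K(c); R=cv2.Rodrigues(np.array(c["rvec"],float))[0]; t=np.array(c["tvec"],float)
    v,u=np.mgrid[0:420,0:560]; 
    P=np.stack([(u-c["cx"])/f*d,(v-c["cy"])/f*d,d],-1).reshape(-1,3)
    W=(P-t)@R; W[d.ravel()<=0]=np.nan
    return W.reshape(420,560,3)
def measure(name,p,d):
    W=cloud(name,p,d); z=W[...,2]; hsv=cv2.cvtColor(np.ascontiguousarray(p),cv2.COLOR_RGB2HSV)
    near=(W[...,0]>.3)&(W[...,0]<.75)&(abs(W[...,1])<.3)
    top=near&(z>.143)&(z<.157)
    n,l,s,c=cv2.connectedComponentsWithStats(top.astype(np.uint8)); k=1+s[1:,4].argmax()
    pts=W[l==k][:,:2].astype(np.float32)
    r=cv2.minAreaRect(pts*1000); print(name,"box",np.round(r[0],1),np.round(r[1],1),r[2],"z",np.median(z[l==k]).round(4))
    print(np.round(cv2.boxPoints(r)))
    lo,hi=pts.min(0),pts.max(0)
    ob=near&(z>.158)&(z<.185)&(W[...,0]>lo[0])&(W[...,0]<hi[0])&(W[...,1]>lo[1])&(W[...,1]<hi[1])&(hsv[...,1]>90)
    n,l,s,c=cv2.connectedComponentsWithStats(ob.astype(np.uint8))
    for i in range(1,n):
        if s[i,4]>25:
            q=W[l==i]; tz=np.percentile(q[:,2],90); t=q[q[:,2]>tz-.003]
            rr=cv2.minAreaRect(t[:,:2].astype(np.float32)*1000)
            print(" obj px",c[i].round(0),s[i,4],"ztop",tz.round(4),"rect",np.round(rr[0],1),np.round(rr[1],1),round(rr[2],1))
    g=(hsv[...,0]>50)&(hsv[...,0]<85)&(hsv[...,1]>100)&near&(z<.06)
    if g.sum()>20: print(" knob",np.nanmean(W[g],0).round(3),g.sum())
    gr=(hsv[...,1]<50)&top
    if gr.sum()>50:
        rr=cv2.minAreaRect(W[gr][:,:2].astype(np.float32)*1000); print(" flap",np.round(rr[0],1),np.round(rr[1],1),rr[2])
E
python3 - <<'E'
from h import *
for n in ("scene","side"):
    f=np.load(n+"0.npz"); measure(n,f["p"],f["d"])
E
python3 -c "
import cv2
a=cv2.imread('pics/side0.png')[180:270,190:370];cv2.imwrite('pics/c1.png',cv2.resize(a,None,fx=4,fy=4,interpolation=2))"
```

```text
scene box [510.8 -82.4] [224.4 241.8] 81.08837127685547 z 0.1497
[[ 374. -175.]
 [ 613. -212.]
 [ 648.   10.]
 [ 409.   47.]]
 obj px [245. 161.] 144 ztop 0.1682 rect [ 547.3 -128.5] [28.  28.7] 1.3
 obj px [267. 180.] 295 ztop 0.1723 rect [551.8 -37. ] [44.9 25.7] 79.9
 knob [0.547 0.062 0.031] 195
 flap [518.6 -90.7] [206.1 224.6] 80.61504364013672
side box [511.5 -80. ] [228.4 240.3] 81.00762939453125 z 0.1485
[[ 375. -174.]
 [ 612. -212.]
 [ 648.   14.]
 [ 411.   52.]]
 obj px [289. 199.] 290 ztop 0.1712 rect [550.5 -38.4] [46.3 25.9] 80.8
 obj px [305. 227.] 219 ztop 0.1674 rect [ 546.4 -128.8] [30.6 27.7] 68.5
 flap [467.3 -73.4] [195.  110.5] 80.83799743652344
```

View pics/c1.png

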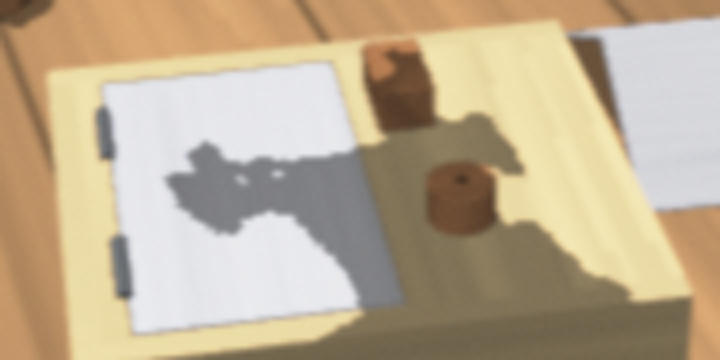

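The crop shows the plug clear of the cleat, with its mark at about (461,180) in the crop. The box yaw is about -9°. Next I check the fingertip geometry for the open gripper in the same depth data.

```bash
cat >> h.py <<'E'
ex=np.array([np.cos(np.radians(-9)),np.sin(np.radians(-9)),0]); ey=np.array([-ex[1],ex[0],0]); O=np.array([.5013,-.0796,0])
def tobox(P): P=np.asarray(P)-O; return np.stack([P@ex,P@ey,P[...,2]],-1)*1000
E
python3 - <<'E'
from h import *
for n in ("scene","side"):
    f=np.load(n+"0.npz"); W=cloud(n,f["p"],f["d"])
    print(n,"plug/cleat box",tobox([.5469,-.1287,.159]).round(1),tobox([.5512,-.0377,.161]).round(1))
    m=(abs(W[...,1])<.06)&(W[...,2]>.19)&(abs(W[...,0]-.5)<.12); q=W[m]
    for s in (-1,1):
        t=q[(q[:,0]-.5)*s>0.02]
        for a in np.arange(.225,.33,.0075):
            b=t[(t[:,2]>=a)&(t[:,2]<a+.0075)]
            if len(b)>3: print(s,a.round(4),len(b),"x",np.percentile(b[:,0],[3,97]).round(3),"y",np.percentile(b[:,1],[3,97]).round(3))
E
```

```text
scene plug/cleat box [ 52.7 -41.4 159. ] [ 42.7  49.2 161. ]
-1 0.24 18 x [0.453 0.457] y [-0.01  0.01]
-1 0.2475 45 x [0.445 0.457] y [-0.01   0.011]
-1 0.255 49 x [0.445 0.458] y [-0.01   0.011]
-1 0.2625 53 x [0.444 0.457] y [-0.01   0.012]
-1 0.27 55 x [0.444 0.458] y [-0.011  0.012]
-1 0.2775 51 x [0.446 0.458] y [-0.01   0.012]
-1 0.285 68 x [0.431 0.459] y [-0.009  0.014]
-1 0.2925 111 x [0.427 0.466] y [-0.009  0.013]
-1 0.3 100 x [0.427 0.47 ] y [-0.009  0.017]
-1 0.3075 92 x [0.43  0.478] y [-0.01   0.018]
-1 0.315 88 x [0.43  0.478] y [-0.01   0.018]
-1 0.3225 73 x [0.431 0.479] y [-0.002  0.019]
-1 0.33 101 x [0.432 0.479] y [0.003 0.013]
1 0.24 15 x [0.545 0.549] y [-0.009  0.011]
1 0.2475 38 x [0.543 0.555] y [-0.006  0.012]
1 0.255 55 x [0.542 0.556] y [-0.004  0.011]
1 0.2625 53 x [0.542 0.556] y [-0.006  0.012]
1 0.27 56 x [0.542 0.556] y [-0.005  0.012]
1 0.2775 41 x [0.543 0.556] y [-0.004  0.012]
1 0.285 70 x [0.541 0.572] y [-0.008  0.014]
1 0.2925 160 x [0.536 0.574] y [-0.009  0.014]
1 0.3 161 x [0.529 0.573] y [-0.012  0.017]
1 0.3075 186 x [0.524 0.572] y [-0
[... 703 characters left out ...]
 y [-0.017  0.012]
-1 0.3225 115 x [0.43  0.479] y [-0.018  0.01 ]
-1 0.33 142 x [0.431 0.479] y [-0.013  0.006]
1 0.24 16 x [0.542 0.548] y [-0.01   0.011]
1 0.2475 42 x [0.542 0.555] y [-0.011  0.014]
1 0.255 43 x [0.542 0.555] y [-0.011  0.011]
1 0.2625 42 x [0.542 0.555] y [-0.011  0.011]
1 0.27 48 x [0.542 0.555] y [-0.012  0.009]
1 0.2775 38 x [0.542 0.557] y [-0.012  0.011]
1 0.285 68 x [0.541 0.572] y [-0.013 -0.003]
1 0.2925 109 x [0.538 0.572] y [-0.013  0.011]
1 0.3 80 x [0.528 0.572] y [-0.017  0.011]
1 0.3075 85 x [0.522 0.57 ] y [-0.017  0.011]
1 0.315 69 x [0.521 0.57 ] y [-0.017  0.004]
1 0.3225 86 x [0.521 0.568] y [-0.018 -0.002]
1 0.33 118 x [0.522 0.568] y [-0.012 -0.001]
```

Emit:
{"fn": "apply_moves", "kwargs": {"steps": [[[-0.126,0.034,0],[0,0,0],1],[[-0.126,0.034,0],[0,0,0],1],[[-0.126,0.034,0],[0,0,0],1],[[-0.126,0.034,0],[0,0,0],1],[[-0.126,0.034,0],[0,0,0],1],[[0,0,0],[0,0,0.025],1],[[0,0,0],[0,0,0.025],1],[[0,0,0],[0,0,0],1]]}}

```text
clock: 0.82
eef_pos: [0.5338, -0.1266, 0.2476]
tool_rot: [0.761, 0.649, -0.0, -0.001]
ft_force: [0.8, 0.2, 0.6]
grip_width: 0.0855
grasp_force: 0.0
```

Emit:
{"fn": "apply_moves", "kwargs": {"steps": [[[0,0,0],[-0.02,0,0],1],[[0,0,0],[-0.02,0,0],1],[[0,0,0],[-0.02,0,0],1],[[0,0,0],[-0.02,0,0],1],[[0,0,0],[-0.02,0,0],1],[[0,0,0],[-0.02,0,0],1],[[0,0,0],[0,0,0],1],[[0,0,0],[0,0,0],1]]}}

```text
clock: 1.48
eef_pos: [0.5328, -0.1255, 0.2481]
tool_rot: [0.747, 0.639, 0.121, 0.142]
ft_force: [0.4, 0.5, -0.3]
grip_width: 0.0853
grasp_force: 0.0
```

```bash
cat >> h.py <<'E'
from scipy.spatial.transform import Rotation as Rn
def plan(tb):
    "print state in box frame, and tool-axis shift (fractions) to bring B tip to box mm tb"
    o=bot.get_obs(); R=Rn.from_quat(o["tool_rot"]).as_matrix(); T=np.array(o["eef_pos"])
    y=R[:,1];z=R[:,2]; B=T+.0425*y+.004*z
    print("t",o["clock"],"TCP",tobox(T).round(1),"B",tobox(B).round(1),"A",tobox(T-.0425*y+.004*z).round(1),"Aout",tobox(T-.0555*y-.001*z).round(1),"knA",tobox(T-.073*y-.039*z).round(1))
    print("tilt",np.degrees(np.arcsin(y[2])).round(2),"yaw",np.degrees(np.arctan2(y[1],y[0])).round(2),"roll",R[2,0].round(4),"F",np.round(o["ft_force"],2))
    d=O+(tb[0]*ex+tb[1]*ey)/1000+np.array([0,0,tb[2]/1000])-B
    print("shift frac",(R.T@d/.2).round(4)); print("box dirs: x",(R.T@ex/200).round(5),"y",(R.T@ey/200).round(5),"up",(R.T[:,2]/200).round(5))
E
python3 - <<'E'
from h import *
plan([80,-41.4,155])
p,d=camera("side"); np.savez("side1.npz",p=p,d=d); cv2.imwrite("pics/side1.png",cv2.resize(p[100:300,150:400,::-1],None,fx=3,fy=3))
E
```

```text
t 1.4833 TCP [ 38.3 -40.4 248.1] B [ 79.3 -40.3 260. ] A [ 2.000e-01 -4.050e+01  2.288e+02] Aout [-13.7 -40.5 228.7] knA [-43.9 -40.5 257.7]
tilt 21.49 yaw -8.9 roll -0.0004 F [ 0.43  0.53 -0.31]
shift frac [-0.0051 -0.1891  0.4895]
box dirs: x [-1.00e-05  4.65e-03  1.83e-03] y [5.e-03 1.e-05 0.e+00] up [-0.       0.00183 -0.00465]
```

View pics/side1.png

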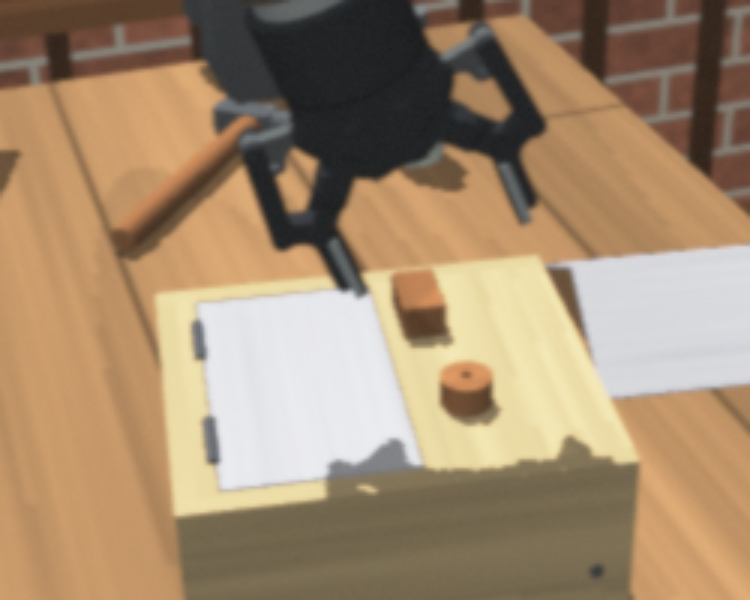

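The tilted gripper is clear above the box, with the low finger over the flap and the high finger beyond the plug (crop ~466,388).

Emit:
{"fn": "apply_moves", "kwargs": {"steps": [[[-0.005,-0.032,0.081],[0,0,0],1],[[0,-0.032,0.081],[0,0,0],1],[[0,-0.032,0.081],[0,0,0],1],[[0,-0.032,0.081],[0,0,0],1],[[0,-0.007,0.019],[0,0,0],1],[[0,-0.007,0.019],[0,0,0],1],[[0,-0.007,0.019],[0,0,0],1],[[0,-0.007,0.019],[0,0,0],1]]}}

```text
clock: 2.2
eef_pos: [0.5356, -0.1273, 0.1635]
tool_rot: [0.747, 0.638, 0.122, 0.143]
ft_force: [-0.7, -0.3, 1.1]
grip_width: 0.0852
grasp_force: 0.6
```

```bash
python3 - <<'E'
from h import *
plan([80,-41.4,155])
E
```

```text
t 2.2 TCP [ 41.4 -41.8 163.5] B [ 82.3 -41.7 175.5] A [  3.4 -41.8 144. ] Aout [-10.6 -41.8 143.9] knA [-40.9 -41.8 172.7]
tilt 21.72 yaw -8.97 roll -0.0003 F [-0.69 -0.33  1.07]
shift frac [ 0.0018 -0.0487  0.0909]
box dirs: x [-0.       0.00465  0.00185] y [ 0.005  0.    -0.   ] up [-0.       0.00185 -0.00465]
```

Emit:
{"fn": "apply_moves", "kwargs": {"steps": [[[0,-0.01,0.018],[0,0,0],1],[[0,-0.01,0.018],[0,0,0],1],[[0,-0.01,0.018],[0,0,0],1],[[0,-0.01,0.018],[0,0,0],1],[[0,-0.009,0.018],[0,0,0],1],[[0,0,0],[0,0,0],1],[[0,0,0],[0,0,0],1],[[0,0,0],[0,0,0],1]]}}

```text
clock: 2.87
eef_pos: [0.5317, -0.1267, 0.1421]
tool_rot: [0.747, 0.638, 0.122, 0.142]
ft_force: [-1.6, 0.2, 2.8]
grip_width: 0.0855
grasp_force: 0.8
```

```bash
python3 - <<'E'
from h import *
plan([55,-41.4,155])
p,d=camera("side"); np.savez("side2.npz",p=p,d=d); cv2.imwrite("pics/side2.png",cv2.resize(p[130:300,180:380,::-1],None,fx=3.5,fy=3.5))
E
```

```text
t 2.8667 TCP [ 37.4 -41.7 142.1] B [ 78.4 -41.7 154. ] A [ -0.7 -41.7 122.8] Aout [-14.6 -41.7 122.6] knA [-44.9 -41.7 151.5]
tilt 21.58 yaw -9.0 roll -0.0 F [-1.65  0.25  2.78]
shift frac [ 0.0017 -0.1068 -0.0475]
box dirs: x [0.      0.00465 0.00184] y [ 0.005 -0.    -0.   ] up [-0.       0.00184 -0.00465]
```

View pics/side2.png

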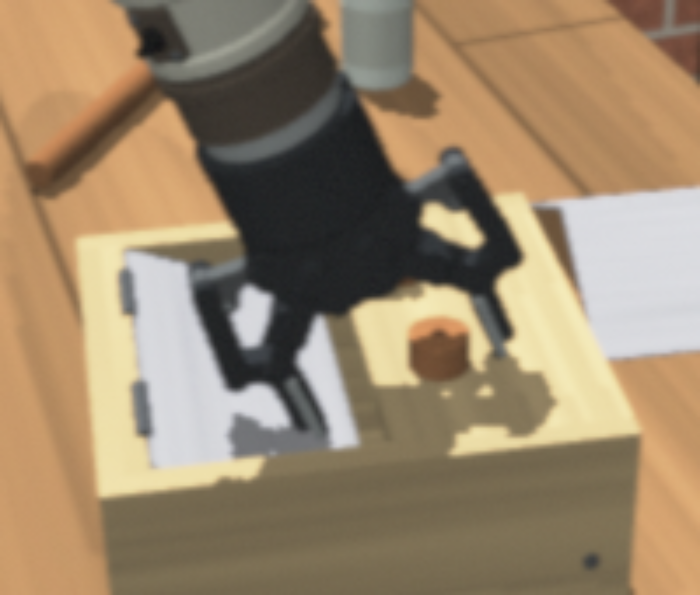

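The flap is held open by the low finger, and the high finger stands just behind the plug (crop ~438,345).

Emit:
{"fn": "apply_moves", "kwargs": {"steps": [[[0,-0.014,-0.0058],[0,0,0],1],[[0,-0.014,-0.0058],[0,0,0],1],[[0,-0.014,-0.0056],[0,0,0],1],[[0,-0.014,-0.0055],[0,0,0],1],[[0,-0.014,-0.0055],[0,0,0],1],[[0,-0.014,-0.0055],[0,0,0],1],[[0,-0.014,-0.0055],[0,0,0],1],[[0,0,0],[0,0,0],1]]}}

```text
clock: 3.58
eef_pos: [0.5108, -0.1234, 0.1426]
tool_rot: [0.747, 0.638, 0.122, 0.143]
ft_force: [1.3, -0.3, 3.1]
grip_width: 0.0853
grasp_force: 1.4
```

```bash
python3 - <<'E'
from h import *
plan([40,-41.4,155])
p,d=camera("side"); np.savez("side3.npz",p=p,d=d); cv2.imwrite("pics/side3.png",cv2.resize(p[130:300,180:380,::-1],None,fx=3.5,fy=3.5))
E
```

```text
t 3.5833 TCP [ 16.3 -41.7 142.6] B [ 57.2 -41.7 154.5] A [-21.8 -41.7 123.2] Aout [-35.7 -41.7 123. ] knA [-66.  -41.7 151.9]
tilt 21.65 yaw -9.0 roll -0.0001 F [ 1.27 -0.29  3.11]
shift frac [ 0.0016 -0.0792 -0.034 ]
box dirs: x [0.      0.00465 0.00184] y [ 0.005  0.    -0.   ] up [-0.       0.00184 -0.00465]
```

View pics/side3.png

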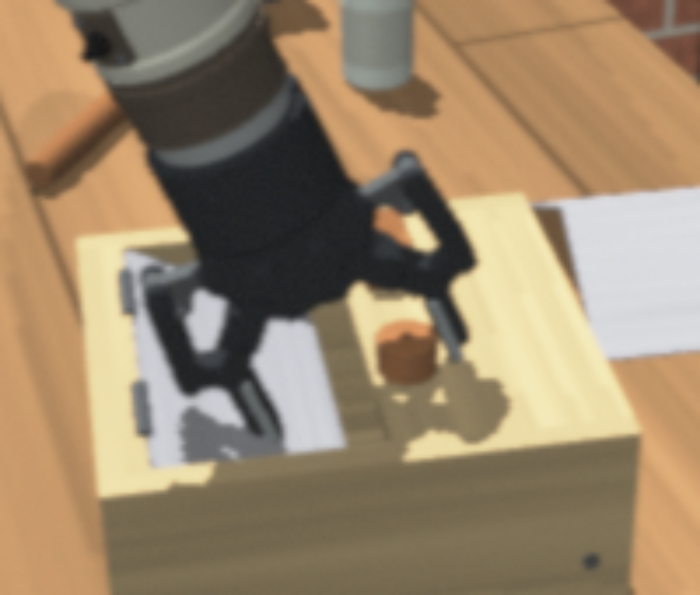

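The plug has moved straight, to about (407,350) in the crop, near the edge with the flap still open. I'll push on.

Emit:
{"fn": "apply_moves", "kwargs": {"steps": [[[0,-0.0125,-0.0052],[0,0,0],1],[[0,-0.0125,-0.0052],[0,0,0],1],[[0,-0.0125,-0.0052],[0,0,0],1],[[0,-0.0125,-0.0052],[0,0,0],1],[[0,-0.0125,-0.0052],[0,0,0],1],[[0,-0.0125,-0.0052],[0,0,0],1],[[0,0,0],[0,0,0],1],[[0,0,0],[0,0,0],1]]}}

```text
clock: 4.3
eef_pos: [0.4951, -0.1209, 0.1428]
tool_rot: [0.747, 0.638, 0.122, 0.143]
ft_force: [4.2, -1.1, 3.4]
grip_width: 0.0853
grasp_force: 2.4
```

```bash
python3 - <<'E'
from h import *
plan([37,-41.4,155])
p,d=camera("side"); np.savez("side4.npz",p=p,d=d); cv2.imwrite("pics/side4.png",cv2.resize(p[130:300,180:380,::-1],None,fx=3.5,fy=3.5))
E
```

```text
t 4.3 TCP [  0.3 -41.7 142.8] B [ 41.3 -41.7 154.8] A [-37.7 -41.7 123.4] Aout [-51.6 -41.7 123.3] knA [-81.9 -41.7 152.2]
tilt 21.65 yaw -9.0 roll -0.0001 F [ 4.24 -1.13  3.43]
shift frac [ 0.0017 -0.0197 -0.0089]
box dirs: x [0.      0.00465 0.00184] y [ 0.005 -0.    -0.   ] up [-0.       0.00184 -0.00465]
```

View pics/side4.png

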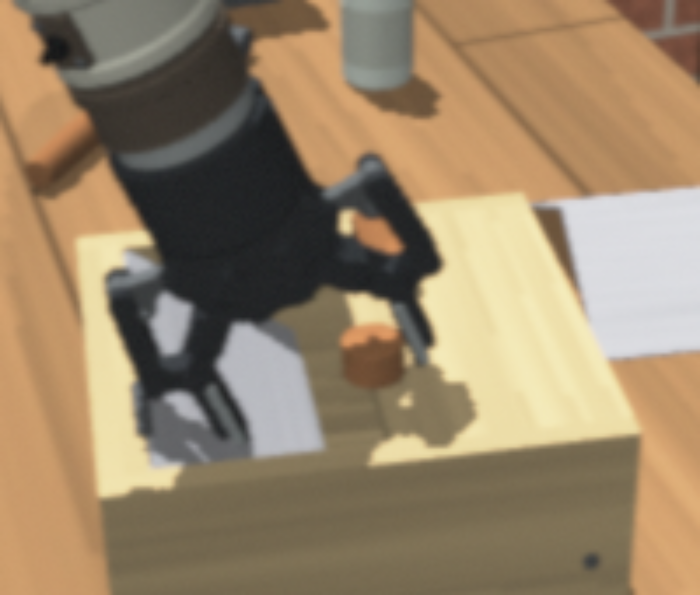

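The plug (crop ~372,355) is half over the edge with the flap wide open. I'll raise 2 mm for knuckle clearance and push a few mm more.

Emit:
{"fn": "apply_moves", "kwargs": {"steps": [[[0,0.0037,-0.0093],[0,0,0],1],[[0,-0.007,-0.003],[0,0,0],1],[[0,-0.007,-0.003],[0,0,0],1],[[0,-0.007,-0.003],[0,0,0],1],[[0,-0.007,-0.003],[0,0,0],1],[[0,0,0],[0,0,0],1],[[0,0,0],[0,0,0],1],[[0,0,0],[0,0,0],1]]}}

```text
clock: 5.02
eef_pos: [0.4903, -0.1202, 0.1457]
tool_rot: [0.747, 0.638, 0.123, 0.144]
ft_force: [6.9, -1.4, 3.2]
grip_width: 0.085
grasp_force: 3.0
```

```bash
python3 - <<'E'
from h import *
plan([35,-41.4,157])
p,d=camera("side"); np.savez("side5.npz",p=p,d=d); cv2.imwrite("pics/side5.png",cv2.resize(p[130:300,180:380,::-1],None,fx=3.5,fy=3.5))
E
```

```text
t 5.0167 TCP [ -4.5 -41.8 145.7] B [ 36.4 -41.8 157.8] A [-42.5 -41.8 126.3] Aout [-56.4 -41.8 126.1] knA [-86.8 -41.8 154.9]
tilt 21.77 yaw -8.99 roll -0.0002 F [ 6.91 -1.36  3.21]
shift frac [ 0.0019 -0.0081  0.001 ]
box dirs: x [-0.       0.00464  0.00185] y [ 0.005  0.    -0.   ] up [-0.       0.00185 -0.00464]
```

View pics/side5.png

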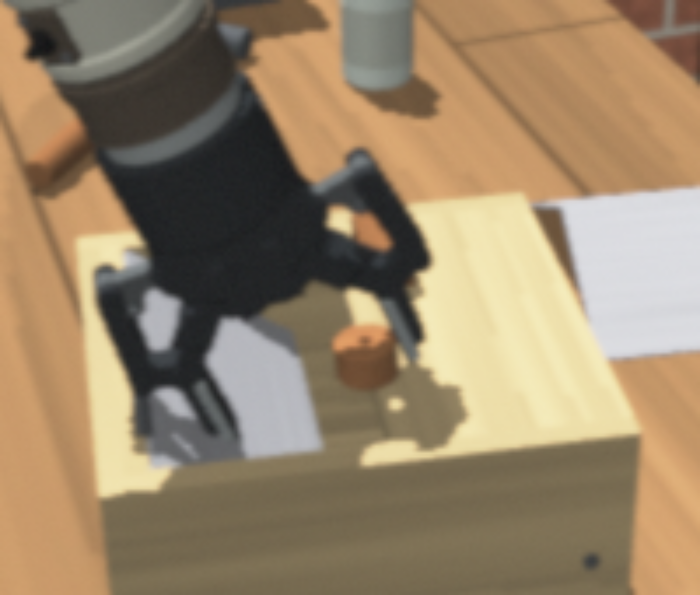

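```bash
python3 - <<'E'
from h import *
print(tobox(onz("side",284.3,227.7,.168)).round(1), tobox(onz("side",180+461/4+10,180+180/4,.168)).round(1))
for k in (2,4,5):
    f=np.load(f"side{k}.npz"); W=cloud("side",f["p"],f["d"]); B=tobox(W); hsv=cv2.cvtColor(f["p"],cv2.COLOR_RGB2HSV)
    m=(hsv[...,1]>120)&(hsv[...,2]>60)&(B[...,2]>161)&(B[...,2]<173)&(B[...,1]<-20)&(B[...,1]>-65)&(B[...,0]>-10)&(B[...,0]<70)
    q=B[m]; t=q[q[:,2]>165]; print(k,m.sum(),"x",np.percentile(t[:,0],[2,98]).round(1),"y",np.percentile(t[:,1],[2,98]).round(1),"z",np.percentile(q[:,2],98).round(1))
    # flap: grey points below top
    g=(hsv[...,1]<45)&(hsv[...,2]>90)&(B[...,2]<146)&(B[...,2]>50)&(abs(B[...,1])<95)&(B[...,0]>-86)&(B[...,0]<25)&(abs(B[...,1]+41)>16)
    q=B[g]; c=np.polyfit(q[:,0],q[:,2],1); print("  flap",g.sum(),"angle",np.arctan(-c[0]).round(3),"z at -86",np.polyval(c,-86).round(1))
E
```

```text
[ 18.4 -45.  168. ] [ 53.  -43.9 168. ]
2 164 x [40.3 64.7] y [-55.1 -29.4] z 168.0
  flap 1249 angle 0.356 z at -86 148.5
4 172 x [ 8.3 33.8] y [-55.  -29.6] z 168.2
  flap 1041 angle 0.618 z at -86 148.9
5 177 x [ 5.6 29.8] y [-55.8 -29.3] z 168.0
  flap 1106 angle 0.629 z at -86 148.9
```

Plug centre is about at the edge, and the leaning finger is still holding its rear rim down. I'll tilt the tool back slightly about the pushing finger to lift the knuckle clear of the rail, then push on.

Emit:
{"fn": "apply_moves", "kwargs": {"steps": [[[0,0.0012,-0.0084],[0.0128,0,0],1],[[0,0.0012,-0.0084],[0.0128,0,0],1],[[0,-0.0077,-0.0024],[0,0,0],1],[[0,-0.0077,-0.0024],[0,0,0],1],[[0,-0.0077,-0.0024],[0,0,0],1],[[0,-0.0077,-0.0024],[0,0,0],1],[[0,0,0],[0,0,0],1],[[0,0,0],[0,0,0],1]]}}

```text
clock: 5.73
eef_pos: [0.4828, -0.1189, 0.1487]
tool_rot: [0.752, 0.642, 0.097, 0.114]
ft_force: [5.9, -0.8, 3.9]
grip_width: 0.0854
grasp_force: 3.1
```

```bash
cat >> h.py <<'E'
def plugflap(save):
    p,d=camera("side"); np.savez(save+".npz",p=p,d=d); cv2.imwrite(f"pics/{save}.png",cv2.resize(p[130:300,180:380,::-1],None,fx=3.5,fy=3.5))
    B=tobox(cloud("side",p,d)); hsv=cv2.cvtColor(p,cv2.COLOR_RGB2HSV)
    m=(hsv[...,1]>120)&(hsv[...,2]>60)&(hsv[...,0]<14)&(B[...,2]>20)&(B[...,2]<180)&(B[...,1]<0)&(B[...,1]>-90)&(B[...,0]>-80)&(B[...,0]<70)
    q=B[m]; print("plug-like",m.sum(), np.percentile(q,[2,50,98],axis=0).round(1).tolist() if m.sum()>5 else "")
    g=(hsv[...,1]<45)&(hsv[...,2]>90)&(B[...,2]<154)&(B[...,2]>50)&(abs(B[...,1])<95)&(B[...,0]>-86)&(B[...,0]<25)&(abs(B[...,1]+41)>16)
    q=B[g]; c=np.polyfit(q[:,0],q[:,2],1); print("flap",g.sum(),"angle",np.arctan(-c[0]).round(3))
E
python3 - <<'E'
from h import *
plan([28,-41.4,157]); plugflap("side6")
E
```

```text
t 5.7333 TCP [-12.1 -41.7 148.7] B [ 29.7 -41.7 157.4] A [-51.5 -41.7 132.3] Aout [-65.4 -41.7 133.2] knA [-93.4 -41.7 164.3]
tilt 17.2 yaw -8.99 roll -0.0001 F [ 5.9  -0.84  3.94]
shift frac [ 0.0016 -0.0086 -0.0005]
box dirs: x [-0.       0.00478  0.00148] y [ 0.005  0.    -0.   ] up [-0.       0.00148 -0.00478]
plug-like 0 
flap 1305 angle 0.613
```

```bash
python3 - <<'E'
from h import *
f=np.load("side6.npz"); a=cv2.resize(f["p"][160:290,200:370],None,fx=3.2,fy=3.2,interpolation=2)
s,_=camera("scene"); w,_=camera("wrist")
b=cv2.resize(s[130:270,190:370],(250,194)); c=cv2.resize(w,(250,188))
M=np.zeros((416,800,3),np.uint8); M[:a.shape[0],:a.shape[1]]=a; M[:194,548:798]=b; M[200:388,548:798]=c
cv2.imwrite("pics/m.png",M[:,:,::-1])
E
```

```text
(no output)
```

View pics/m.png

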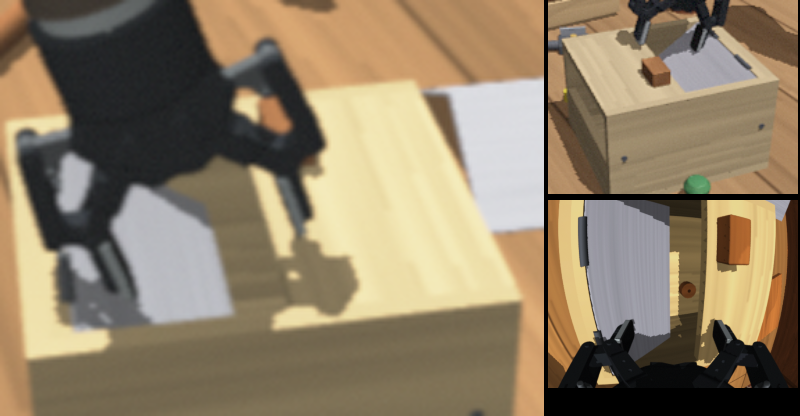

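The montage shows the plug lying on the box's inner floor (wrist inset ~687,289), with flap still held open and the cleat in place. Now I retract straight up to let the flap shut.

Emit:
{"fn": "apply_moves", "kwargs": {"steps": [[[0,0.009,-0.029],[0,0,0],1],[[0,0.009,-0.029],[0,0,0],1],[[0,0.009,-0.029],[0,0,0],1],[[0,0.009,-0.029],[0,0,0],1],[[0,0.022,-0.072],[0,0,0],1],[[0,0.03,-0.096],[0,0,0],1],[[0,0.03,-0.096],[0,0,0],1],[[0,0.03,-0.096],[0,0,0],1]]}}

```text
clock: 6.55
eef_pos: [0.4795, -0.1182, 0.2464]
tool_rot: [0.753, 0.643, 0.094, 0.11]
ft_force: [0.8, -0.2, 0.4]
grip_width: 0.0853
grasp_force: 0.0
```

Emit:
{"fn": "apply_moves", "kwargs": {"steps": [[[0,0,0],[0,0,0],1],[[0,0,0],[0,0,0],1],[[0,0,0],[0,0,0],1],[[0,0,0],[0,0,0],1],[[0,0,0],[0,0,0],1],[[0,0,0],[0,0,0],1],[[0,0,0],[0,0,0],1],[[0,0,0],[0,0,0],1]]}}

```text
clock: 7.22
eef_pos: [0.4821, -0.1188, 0.2472]
tool_rot: [0.752, 0.642, 0.096, 0.112]
ft_force: [-0.2, -0.8, -0.8]
grip_width: 0.0854
grasp_force: 0.0
```

```bash
python3 - <<'E'
from h import *
plan([28,-41.4,157]); plugflap("side7")
for n in ("scene","side"):
    p,d=camera(n); measure(n,p,d)
E
```

```text
t 7.2167 TCP [-12.8 -41.7 247.2] B [ 29.  -41.7 255.8] A [-52.3 -41.7 231. ] Aout [-66.2 -41.7 232. ] knA [-94.  -41.7 263.3]
tilt 16.94 yaw -9.0 roll 0.0001 F [-0.18 -0.82 -0.8 ]
shift frac [ 0.0015 -0.1487  0.471 ]
box dirs: x [0.      0.00478 0.00146] y [ 0.005 -0.     0.   ] up [ 0.       0.00146 -0.00478]
plug-like 0 
flap 3221 angle 0.002
scene box [510.8 -81.5] [226.3 242.1] 81.27754211425781 z 0.1497
[[ 374. -175.]
 [ 613. -212.]
 [ 648.   12.]
 [ 408.   49.]]
 obj px [267. 180.] 288 ztop 0.1724 rect [551.3 -38.1] [45.9 26.1] 79.3
 knob [0.547 0.062 0.031] 203
 flap [518.6 -90. ] [205.1 223.2] 80.97232818603516
side box [511.3 -80.9] [226.  240.3] 80.91487884521484 z 0.1485
[[ 375. -173.]
 [ 612. -211.]
 [ 648.   12.]
 [ 410.   50.]]
 obj px [289. 199.] 295 ztop 0.1713 rect [550.7 -39.3] [45.6 25.5] 79.9
 flap [467.2 -73.2] [195.9 110.5] 81.0331802368164
```

The flap is shut (0.002 rad), the cleat and knob have not moved, and the robot is clear of everything, so I'm handing it in.

```bash
python3 -c "
from workcell import bot
print(bot.job_done())"
```

```text
the job is handed in; nothing more can be done
None
```

The plug is on the offcut box's inner floor, the flap is shut again, the cleat and knob are where they were, and the job was handed in with the clock just past 7 s.

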